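# Set the sanding fixture for its second pass

## Task

The bent bracket's first edge is sanded: turn it a quarter turn on the bed so that the outer face of its short leg rests flat against the fence, and let go of it. Then free the locating block, which sticks between the two stiff jaws of its holder: rock it from side to side, while it is still down in the holder, until both jaws have been pushed back, without yanking it or pushing the jaws with the gripper, and lift it straight up. Finish while still holding the block, upright, a finger's breadth or two clear above the holder; leave everything else where it is.

Things in the scene. Friction and masses are not known exactly. Their poses are not given: they have to be found in the camera images.
- fixture: fixed sanding fixture: a grey bed plate 200 (x) x 180 (y) x 6 mm thick with an upright steel fence bar along its far (+x) edge; origin under the centre of the plate. It may stand left or right of the robot, with the holder on the other side
- fence_face (a point): middle of the working face of the fence, at the level of the bed plate top (6 mm above the bench), 85 mm along +x from the fixture origin. Axes as the fixture: the face looks to -x; the fence is 170 mm long in y, 32 mm high above the bed and 12 mm thick
- bracket: loose L-shaped aluminium bracket (140 g) on edge on the bed, 40 mm tall, 8 mm thick. Origin: outer corner of the L, underside. Long leg 100 mm along +x (outer face y = 0), short leg 60 mm along +y (outer face x = 0). At the start the outer face of the long leg looks to the fence, 35 to 90 mm off; a quarter turn counter-clockwise from above gives bracket yaw = fixture yaw + 180 deg
- short_end (a point): free end of the outer face of the short leg, at the underside: 60 mm along the bracket +y from its origin. The bracket may stand anywhere along the fence, with its whole short leg on it
- holder: fixed block holder, base 90 (x) x 110 (y) x 8 mm, origin under its centre. Its pocket (floor 8 mm above the bench, 39 mm in x, 29 mm in y, end walls up to 42 mm) takes the foot of the block. Two steel jaws 36 mm long in x, from 33 to 48.5 mm above the bench, stand on the +y and -y sides, edges 8.5 to 9.5 mm from the centre at the start, overhanging the foot
- block: loose steel block, 300 g, 100 mm tall, upright in the holder, axes as the holder's, origin under its foot. Body 36 (x) x 14 mm (y), flat-sided to 88 mm, two prongs on top. Foot: a roll 26 mm across along x, centre 13 mm above the origin, 12 mm flat below; a straight pull jams. Grip near the top across the 14 mm and tilt about the roll to +y and -y, some 0.3 rad, to push the jaws back
- jaw_left (a joint): travel (m) of the jaw on the holder +y side: 0 closed to 0.012 fully back; it slides stiffly (about 16 N) and stays where pushed. The foot passes when both jaws are beyond about 0.005
- jaw_right (a joint): the same for the jaw on the holder -y side
- glue_jar: small closed jar, 36 mm across, 50 mm tall, between the fixture and the holder; origin under its centre (a bystander, not to be disturbed)
- screwdriver: screwdriver lying beyond the fixtures (a bystander, not to be disturbed)
- wrench: flat wrench lying beyond the fixtures (a bystander, not to be disturbed)
- sanding_block: cork sanding block 40 x 90 x 30 mm, beyond the fixtures (a bystander, not to be disturbed)
- cup: white ceramic cup, 90 mm tall, 70 mm across, to the left (a bystander, not to be disturbed)
- tape_roll: cardboard ring 90 mm across, 20 mm tall, to the right (a bystander, not to be disturbed)
- brush: brush lying to the left (a bystander, not to be disturbed)
There are look-alikes about, which are no part of the job. There is more than one size of the block; the job needs the middle-sized.

How it is judged (in metres and radians):
On the way, in this order (a step that is already met when the one before it is completed fails the run):
1. the bracket stands with its short leg flat against the fence, released (x of bracket in the frame of fence_face between -0.0035 and 0.004 m and x of short_end in the frame of fence_face above -0.0035 m and angle between the x axis of bracket and the x axis of fixture, either way round below 0.06 rad and z of bracket in the frame of fence_face below 0.004 m and y of bracket in the frame of fence_face below 0.09 m and y of short_end in the frame of fence_face above -0.09 m and angle between bracket's own z axis and vertical below 0.06 rad and contact force between the fingers and bracket below 0.3 N and linear speed of bracket below 0.02 m/s), for 0.2 s.
2. both jaws have been pushed back by rocking, the foot of the block still down in the holder (value of joint each of jaw_left, jaw_right above 0.0038 m and z of block in the frame of holder below 0.0125 m and horizontal distance between block and holder below 0.01 m), for 0.05 s.
At the end, for the whole second after the job is handed in: Bracket on the bed, released, its whole short leg along the fence, both ends within 3.5 mm of it, square within 0.06 rad. Block held still by the fingers, upright within 0.2 rad, within 30 mm of over the holder, underside 50 to 105 mm above the bench, not touching the holder (x of bracket in the frame of fence_face between -0.0035 and 0.004 m and x of short_end in the frame of fence_face above -0.0035 m and angle between the x axis of bracket and the x axis of fixture, either way round below 0.06 rad and z of bracket in the frame of fence_face below 0.004 m and y of bracket in the frame of fence_face below 0.09 m and y of short_end in the frame of fence_face above -0.09 m and angle between bracket's own z axis and vertical below 0.06 rad and contact force between the fingers and bracket below 0.3 N and z of block in the frame of holder between 0.05 and 0.105 m and horizontal distance between block and holder below 0.03 m and angle between block's own z axis and vertical below 0.2 rad and contact force between the fingers and block above 2 N and contact force between block and holder below 0.2 N and linear speed of block below 0.03 m/s); the arm keeps its last pose, push and grip.
It fails at once if the gripper pushed on the holder or its jaws (contact force between the fingers and holder above 8 N).
It fails at once if the block was pulled hard straight up against the jaws (contact force between block and holder above 60 N and z of block in the frame of holder above 0.0095 m and angle between block's own z axis and vertical below 0.08 rad).
It fails at once if a bystander was disturbed (distance of any of glue_jar, screwdriver, wrench, sanding_block, cup, tape_roll, brush from where it was at the start of the episode above 0.025 m).
It also fails if it takes over 61 s, if anything falls off the work surface, if the arm or the gripper's body presses on something with over 40 N, if the wrist force passes 120 N, or if a joint passes its speed limit or range.

## Robot

A 6-joint arm with a two-finger parallel gripper is mounted at the origin on the work surface. World frame = base frame: x ahead of the robot, y to its left, z up, the work surface at z = 0. Lengths are in m, angles in degrees, forces in N, time in s.
With the tool pointing down it reaches from about 0.4 to 0.825 m from the base axis. Payload 7 kg.
Tool frame: the origin (TCP) lies midway between the tips of the shut fingers; the grasp point (between the pads) lies 19 mm behind it; z points along the fingers, y is the direction in which the jaws open and shut (so a half turn about z gives the same grasp; the last joint's range is limited). The gripper opens to 88 mm and grips with 3 to 60 N. Pads are 19 mm wide; open, the fingers measure 130 mm over their backs; the gripper's body (78 mm by 193 mm) begins 47 mm behind the grasp point.
Start: joints at [-59.811, 20.546, 0.682, 0, -70.136, -16.507], TCP at [0.16, -0.656, 0.227] pointing down, gripper open.
Joint ranges: [-176.03, 176.03], [-82.01, 121.73], [-58.28, 71.71], [-173.87, 95.51], [-174.79, -0.11], [-173.66, 173.66]. Speed limits (degrees/s): [136.94, 136.94, 172.46, 180, 180, 180].

## Interface

Orientations are given as a 3x3 rotation matrix whose columns are the frame's x, y, z axes.
In Python, from rig import robot gives the robot as it stands. Calls block until the motion is done:
- robot.goto(position, orientation): joint-space move of the TCP to a pose.
- robot.servo_line(position, ori=None, speed=0.15): straight line of the TCP; ori=None keeps the orientation; speed is the mean speed in m/s.
- robot.movej(angles): joint-space move.
- robot.move_gripper(opening): opening from 0.0 (shut) to 1.0 (fully open); the grip force is fixed at half the most; returns when the fingers have stopped.
- robot.dwell(seconds).
- robot.ik(position, orientation): joint angles nearest the present ones, or None.
- robot.grab_frame(name): name is "scene" or "top" or "wrist"; returns (picture, depth): 384x512x3 uint8, red, green, blue; 384x512 float32, m along the optical axis (not along the pixel's ray), 0 where there is no reading.
- robot.camera_info(name): a dict with "vfov" (degrees; the focal length in pixels is half the picture's height over the tangent of half this angle, whatever the lens; pixels are square), "cx", "cy" (the principal point, pixels), "k1" (the pictures are not rectified: a ray, as slopes to the right and down, at radius r is drawn at 1 + k1 r^2 times it, then the intrinsics apply), "view" (4x4, takes a point from world to camera coordinates); the wrist camera has in their place "T_tool_cam" (4x4, takes a point from camera to tool coordinates, whose origin is the TCP and whose axes are the flange's). Camera axes: x right, y down, z forward; pixel columns grow to the right and rows downward; lengths in m; the calibration is good to about 2 mm. A picture is of the moment at which its call begins: read the wrist's pose just before it. camera_info takes no time and is no camera call.
A pose or a line that the arm cannot do raises robot.Unreachable and nothing moves.
- robot.job_done(): hands the job in, once; it reports no verdict.
Readings, each from a call of its own:
- robot.read_t(): time.
- robot.read_qpos(): joint angles.
- robot.read_qvel(): joint speeds.
- robot.read_effort(): joint torques, N m.
- robot.read_position(): TCP position.
- robot.read_tcp_rot(): TCP orientation.
- robot.read_force(): force on the tool from outside, world axes, zero at the start.
- robot.read_ft_torque(): the same for the moment, N m.
- robot.read_grip_width(): opening from 0.0 (shut) to 1.0 (fully open).
Only numpy, scipy, OpenCV 4.12 (cv2) and the standard library are available. Lean on these libraries where they do the work, as an engineer would, in place of code of your own. Each camera call takes 0.05 s, during which the arm holds its last target. There are 200 camera calls.

## Working session

There is one attempt and no reset: what is moved stays moved. The work goes in short steps, each a Python script; the robot and the scene stay as the last script left them, time stands still between calls to the robot, and variables do not carry over. Pictures are saved under pics/ and viewed, about 8 in all and at most 12, crops included, and the job is handed in when it is done.

```bash
ls; mkdir -p pics; python3 - <<'E'
from rig import robot
import cv2,numpy as np
print(robot.read_t())
for n in("scene","top"):
    p,d=robot.grab_frame(n); cv2.imwrite(f"pics/{n}0.png",p[:,:,::-1]); np.savez(f"{n}0.npz",p=p,d=d)
    i=robot.camera_info(n); print(n,i)
print(robot.camera_info("wrist"),robot.read_tcp_rot())
a=cv2.imread("pics/top0.png"); cv2.imwrite("pics/top0b.png",cv2.resize(a,(800,600),interpolation=cv2.INTER_CUBIC))
E
```

```text
pics
0.0
scene {'vfov': 55.59127000710165, 'cx': 256.8032228719802, 'cy': 186.2519276925773, 'k1': 0.006781053187540195, 'view': array([[-0.82463136,  0.56558873,  0.0096183 ,  0.47263813],
       [ 0.43569355,  0.64590411, -0.62688039, -0.24118067],
       [-0.36076899, -0.51275459, -0.77905614,  1.21637265],
       [ 0.        ,  0.        ,  0.        ,  1.        ]])}
top {'vfov': 43.56340007247216, 'cx': 257.36447242317155, 'cy': 192.0783068155786, 'k1': -0.05829881057130813, 'view': array([[-0.00272916, -0.9999444 , -0.01018543,  0.01678464],
       [-0.98225885,  0.0045905 , -0.18747394,  0.58075854],
       [ 0.18751027,  0.00949308, -0.98221677,  1.16570219],
       [ 0.        ,  0.        ,  0.        ,  1.        ]])}
{'vfov': 59.15698239162078, 'cx': 256.33338864264, 'cy': 189.8130965098228, 'k1': -0.048548015611877576, 'T_tool_cam': array([[ 2.01108412e-04, -9.64951062e-01, -2.62429813e-01,
         7.06935032e-02],
       [ 9.99999943e-01,  2.65661130e-04, -2.10500433e-04,
         1.24388288e-03],
       [ 2.72840017e-04, -2.62429756e-01,  9.64951060e-01,
        -1.58203889e-01],
       [ 0.00000000e+00,  0.00000000e+00,  0.00000000e+00,
         1.00000000e+00]])} [[-9.71638231e-01 -2.36471786e-01 -4.91679978e-04]
 [-2.36472255e-01  9.71637191e-01  1.42874615e-03]
 [ 1.39876400e-04  1.50449305e-03 -9.99998858e-01]]
```

View pics/top0b.png

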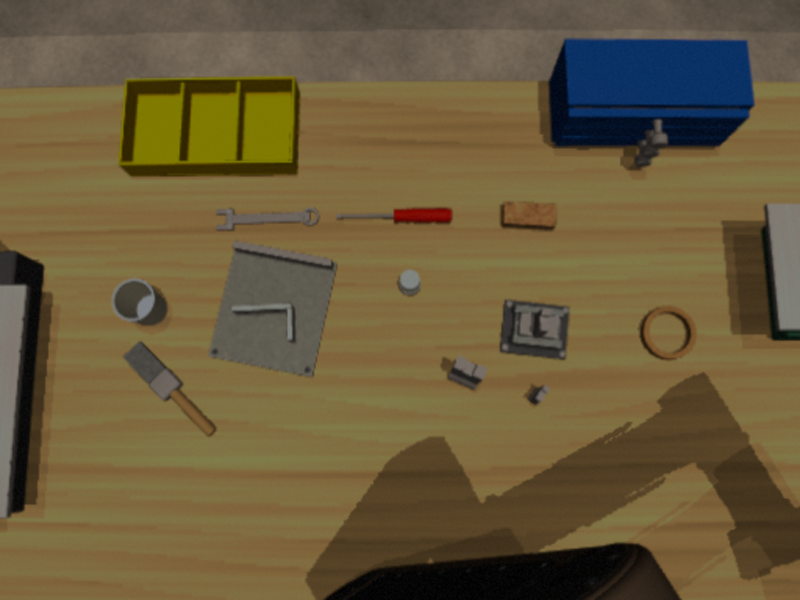

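View pics/scene0.png

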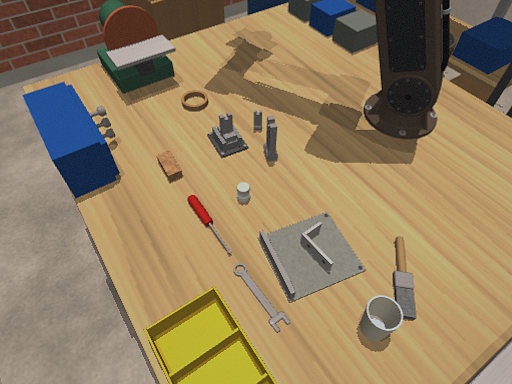

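The top view shows the fixture on the left, with the bracket's corner at about (290,307) of 800x600, its long leg running left and its short leg down. The holder with the block is at (537,325). Two loose look-alikes stand at (467,372) and (538,395), and the jar is at (409,282). Next I take closer looks with the wrist camera.

```bash
cat > h.py <<'E'
from rig import robot
import numpy as np, cv2
def cam(n):
    i=robot.camera_info(n); f=192/np.tan(np.radians(i["vfov"]/2))
    if n=="wrist":
        T=np.eye(4); T[:3,:3]=robot.read_tcp_rot(); T[:3,3]=robot.read_position(); T=T@i["T_tool_cam"]
    else: T=np.linalg.inv(i["view"])
    return dict(f=f,c=(i["cx"],i["cy"]),k=i["k1"],T=T)
def slopes(c,uv):
    s=(np.atleast_2d(np.asarray(uv,float))-c["c"])/c["f"]; q=s.copy()
    for _ in range(10): q=s/(1+c["k"]*(q**2).sum(1,keepdims=True))
    return q
def rays(c,uv):
    q=slopes(c,uv); return np.c_[q,np.ones(len(q))]@c["T"][:3,:3].T
def plane(c,uv,z):
    r=rays(c,uv); o=c["T"][:3,3]; return o+r*((z-o[2])/r[:,2])[:,None]
def depthpts(c,uv,d):
    return c["T"][:3,3]+rays(c,uv)*np.asarray(d)[:,None]
def down(yaw): # tool z down, tool y (jaw opening) along world yaw (deg)
    a=np.radians(yaw); y=np.array([np.cos(a),np.sin(a),0]); z=np.array([0,0,-1.]); return np.c_[np.cross(y,z),y,z]
def snap(name,f):
    c=cam(name); p,d=robot.grab_frame(name); cv2.imwrite(f"pics/{f}.png",p[:,:,::-1]); np.savez(f"{f}.npz",p=p,d=d,**{k:np.array(v) for k,v in c.items()}); return c,p,d
def load(f):
    z=np.load(f+".npz"); return dict(f=z["f"],c=z["c"],k=z["k"],T=z["T"]),z["p"],z["d"]
E
python3 - <<'E'
from h import *
c=cam("top"); s=.64
P={"fence L":(236,244,.038),"fence R":(333,263,.038),"plate bl":(211,356,.006),"plate br":(312,375,.006),"br corner":(290,307,.046),"br long end":(234,309,.046),"short end":(291,340,.046),"jar":(409,278,.05),"holder c":(536,328,.008),"blk":(540,322,.1),"big":(468,365,.1),"small":(538,392,.06),"hl":(502,300,.008),"hr":(568,305,.008),"hbl":(500,352,.008),"hbr":(565,358,.008)}
for k,(u,v,z) in P.items(): print(k,plane(c,[(u*s,v*s)],z)[0].round(3))
# candidate views
for pos,yaws in(((.50,.23,.38),range(-180,180,30)),((.5,-.2,.4),range(-180,180,30))):
    for y in yaws:
        q=robot.ik(np.array(pos),down(y)); print(pos,y,None if q is None else np.round(q))
E
```

```text
fence L [0.681 0.294 0.038]
fence R [0.648 0.13  0.038]
plate bl [0.496 0.336 0.006]
plate br [0.464 0.166 0.006]
br corner [0.572 0.199 0.046]
br long end [0.569 0.291 0.046]
short end [0.517 0.196 0.046]
jar [0.619 0.003 0.05 ]
holder c [ 0.541 -0.209  0.008]
blk [ 0.537 -0.2    0.1  ]
big [ 0.47  -0.087  0.1  ]
small [ 0.431 -0.2    0.06 ]
hl [ 0.589 -0.154  0.008]
hr [ 0.58  -0.265  0.008]
hbl [ 0.501 -0.148  0.008]
hbr [ 0.49  -0.256  0.008]
(0.5, 0.23, 0.38) -180 [ 45.   5.   0.   0. -85. -45.]
(0.5, 0.23, 0.38) -150 [ 45.   5.   0.   0. -85. -15.]
(0.5, 0.23, 0.38) -120 [ 45.   5.   0.   0. -85.  15.]
(0.5, 0.23, 0.38) -90 [ 45.   5.   0.   0. -85.  45.]
(0.5, 0.23, 0.38) -60 [ 45.   5.   0.   0. -85.  75.]
(0.5, 0.23, 0.38) -30 [-176.  -80.    0.    0. -170.  -34.]
(0.5, 0.23, 0.38) 0 [-176.  -80.    0.    0. -170.   -4.]
(0.5, 0.23, 0.38) 30 [-176.  -80.    0.    0. -170.   26.]
(0.5, 0.23, 0.38) 60 [-176.  -80.    0.    0. -170.   56.]
(0.5, 0.23, 0.38) 90 [-176.  -80.    0.    0. -170.   86.]
(0.5, 0.23, 0.38) 120 [  45.    5.    0.    0.  -85. -105.]
(0.5, 0.23, 0.38) 150 [ 45.   5.   0.   0. -85. -75.]
(0.5, -0.2, 0.4) -180 [ -1.   4.   1.   0. -87.   1.]
(0.5, -0.2, 0.4) -150 [ -1.   4.   1.   0. -87.  31.]
(0.5, -0.2, 0.4) -120 [ -1.   4.   1.   0. -87.  61.]
(0.5, -0.2, 0.4) -90 [ -1.   4.   1.   0. -87.  91.]
(0.5, -0.2, 0.4) -60 [ -1.   4.   1.   0. -87. 121.]
(0.5, -0.2, 0.4) -30 [ -1.   4.   1.   0. -87. 151.]
(0.5, -0.2, 0.4) 0 [ 137.  -78.    1.    0. -169.   43.]
(0.5, -0.2, 0.4) 30 [  -1.    4.    1.    0.  -87. -149.]
(0.5, -0.2, 0.4) 60 [  -1.    4.    1.    0.  -87. -119.]
(0.5, -0.2, 0.4) 90 [ -1.   4.   1.   0. -87. -89.]
(0.5, -0.2, 0.4) 120 [ -1.   4.   1.   0. -87. -59.]
(0.5, -0.2, 0.4) 150 [ -1.   4.   1.   0. -87. -29.]
```

```bash
python3 - <<'E'
from h import *
robot.goto(np.array((.59,-.20,.30)),down(-90)); snap("wrist","wh0")
robot.goto(np.array((.62,.22,.30)),down(-90)); snap("wrist","wf0")
print(robot.read_t(),robot.read_qpos())
E
python3 - <<'E'
import cv2,numpy as np
a=cv2.imread("pics/wh0.png");b=cv2.imread("pics/wf0.png")
cv2.imwrite("pics/w0.png",cv2.resize(np.hstack([a,b]),None,fx=.78,fy=.78))
cv2.imwrite("pics/wf0b.png",cv2.resize(b[:,:],(800,600)))
E
```

```text
4.0 [ 3.63825962e+01  1.69675806e+01  5.01462725e+00  6.64500951e-03
 -7.80402212e+01  5.35321995e+01]
```

View pics/w0.png

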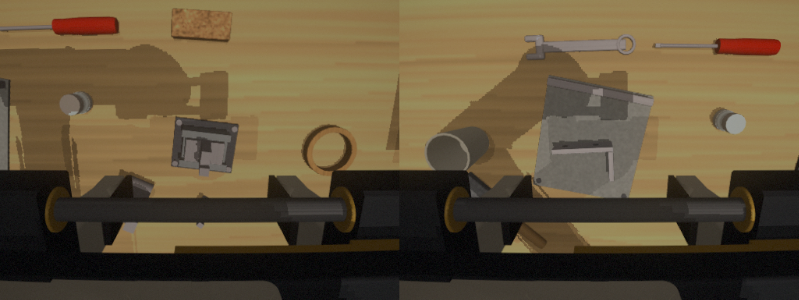

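The wrist views show the holder at about (205,145) on the left and the plate, bracket and fence on the right. I'll segment by height from the depth image and fit lines.

```bash
python3 - <<'E'
from h import *
V,U=np.mgrid[:384,:512]; uv=np.c_[U.ravel(),V.ravel()]
for f,(x0,x1,y0,y1) in(("wf0",(.42,.72,.10,.36)),("wh0",(.47,.62,-.28,-.13))):
    c,p,d=load(f); X=depthpts(c,uv,d.ravel()); ok=(d.ravel()>.1)&(X[:,0]>x0)&(X[:,0]<x1)&(X[:,1]>y0)&(X[:,1]<y1)&(V.ravel()<215)
    z=X[:,2]; h,e=np.histogram(z[ok],np.arange(-.01,.12,.004)); print(f,dict(zip(e.round(3),h)))
    for lo,hi in((.003,.016),(.03,.042),(.0425,.0555),(.09,.11)):
        m=(ok&(z>lo)&(z<hi)).reshape(384,512).astype(np.uint8)
        n,L,st,ce=cv2.connectedComponentsWithStats(m)
        for i in range(1,n):
            if st[i,4]>40:
                q=X[(L==i).ravel()]; r=cv2.minAreaRect((q[:,:2]*1000).astype(np.float32))
                print((lo,hi),st[i],"z",np.median(q[:,2]).round(4),"rect mm",np.round(r[0],1),np.round(r[1],1),round(r[2],1))
E
```

```text
wf0 {np.float64(-0.01): np.int64(0), np.float64(-0.006): np.int64(109), np.float64(-0.002): np.int64(12167), np.float64(0.002): np.int64(6457), np.float64(0.006): np.int64(5345), np.float64(0.01): np.int64(70), np.float64(0.014): np.int64(63), np.float64(0.018): np.int64(68), np.float64(0.022): np.int64(70), np.float64(0.026): np.int64(77), np.float64(0.03): np.int64(66), np.float64(0.034): np.int64(744), np.float64(0.038): np.int64(710), np.float64(0.042): np.int64(415), np.float64(0.046): np.int64(243), np.float64(0.05): np.int64(0), np.float64(0.054): np.int64(0), np.float64(0.058): np.int64(0), np.float64(0.062): np.int64(0), np.float64(0.066): np.int64(0), np.float64(0.07): np.int64(0), np.float64(0.074): np.int64(0), np.float64(0.078): np.int64(0), np.float64(0.082): np.int64(0), np.float64(0.086): np.int64(0), np.float64(0.09): np.int64(0), np.float64(0.094): np.int64(0), np.float64(0.098): np.int64(0), np.float64(0.102): np.int64(0), np.float64(0.106): np.int64(0), np.float64(0.11): np.int64(0), np.float64(0.114): np.int64(0)}
(0.003, 0.016) [191  96 135  31 366] z 0.0061 rec
[... 1289 characters left out ...]
t64(110), np.float64(0.098): np.int64(25), np.float64(0.102): np.int64(29), np.float64(0.106): np.int64(146), np.float64(0.11): np.int64(1), np.float64(0.114): np.int64(0)}
(0.003, 0.016) [ 219  150   87   65 1937] z 0.008 rect mm [ 542.5 -206.7] [110.2  89.8] 83.1
(0.03, 0.042) [233 164  64  46 577] z 0.0407 rect mm [ 546.6 -207.1] [79.7 54.7] 82.9
(0.03, 0.042) [230 200  20  15  84] z 0.0411 rect mm [ 521.  -176.8] [27.1 12.4] 68.7
(0.0425, 0.0555) [236 178  21  32 506] z 0.0484 rect mm [ 541.9 -186. ] [21.9 41.9] 83.0
(0.0425, 0.0555) [258 180  31  31 484] z 0.0484 rect mm [ 539.8 -218.2] [37.8 38.5] 82.9
(0.09, 0.11) [256 190  16  25 324] z 0.1035 rect mm [ 547.9 -207.2] [14.  24.9] 83.0
```

Depth is clean. The fixture yaw is about -10.9° and the fence face is at about (0.6618, 0.2188). The bracket corner is at (0.581, 0.198) with yaw 92.6°. Now I grip the long leg, turn it and press it to the fence.

```bash
cat > k.py <<'E'
from h import *
fy=np.radians(-10.95); FX=np.array([np.cos(fy),np.sin(fy),0]); FY=np.array([-np.sin(fy),np.cos(fy),0]); FACE=np.array([.6618,.2188,0])
hy=np.radians(-6.95); HX=np.array([np.cos(hy),np.sin(hy),0]); HY=np.array([-np.sin(hy),np.cos(hy),0])
E
python3 - <<'E'
from k import *
b=np.radians(92.6); bx=np.array([np.cos(b),np.sin(b),0]); by=np.array([-np.sin(b),np.cos(b),0])
C=np.array([.5812,.1985,0]); g=C+.05*bx+.004*by; Z=np.array([0,0,1])
R0=down(-177.4); R1=down(-10.95-90); 
robot.move_gripper(.5)
robot.goto(g+.12*Z,R0); robot.servo_line(g+.013*Z,speed=.12)
f0=robot.read_force(); robot.move_gripper(0); print("grip",robot.read_grip_width(),robot.read_force()-f0)
robot.servo_line(g+.019*Z,speed=.05)
G=FACE+.025*FY-.05*FX-.004*FY
robot.servo_line(G-.02*FX+.019*Z,ori=R1,speed=.05)
robot.servo_line(G-.006*FX+.0135*Z,speed=.05)
f0=robot.read_force()
for k in range(12):
    robot.servo_line(G+(-.005+.001*k)*FX+.0135*Z,speed=.02); f=robot.read_force()-f0; print(k-5,f.round(1))
    if f@FX<-10: break
print(robot.read_t(),robot.read_position()-G,robot.read_grip_width())
E
```

```text
grip 0.08756527527486414 [-1.39366293  1.27895132  1.80206301]
-5 [-1.4  0.1 -1.8]
-4 [-0.4  0.2 -0.1]
-3 [-1.4 -0.4 -0.2]
-2 [-0.6  0.2 -0.6]
-1 [-1.4 -0.2 -0.7]
0 [-3.5  1.4  0.8]
1 [-7.7  4.3  1.1]
2 [-11.8   5.2   4. ]
12.25 [-2.24226939e-04 -1.17441542e-05  1.31851663e-02] 0.08948265430565804
```

```bash
python3 - <<'E'
from k import *
robot.move_gripper(.35)
p=robot.read_position(); robot.servo_line(p+[0,0,.1],speed=.2)
robot.goto(np.array((.62,.22,.30)),down(-90)); c,p,d=snap("wrist","wf1")
robot.goto(np.array((.63,-.20,.30)),down(-90)); c2,p2,d2=snap("wrist","wh1"); print(robot.read_t())
V,U=np.mgrid[:384,:512]; uv=np.c_[U.ravel(),V.ravel()]
def rep(c,d,box,lv,vm):
    x0,x1,y0,y1=box; X=depthpts(c,uv,d.ravel()); z=X[:,2]; ok=(d.ravel()>.1)&(X[:,0]>x0)&(X[:,0]<x1)&(X[:,1]>y0)&(X[:,1]<y1)&(V.ravel()<vm)
    for lo,hi in lv:
        n,L,st,ce=cv2.connectedComponentsWithStats((ok&(z>lo)&(z<hi)).reshape(384,512).astype(np.uint8))
        for i in range(1,n):
            if st[i,4]>40:
                q=X[(L==i).ravel()]; r=cv2.minAreaRect((q[:,:2]*1000).astype(np.float32))
                print((lo,hi),st[i],"z",np.median(q[:,2]).round(4),np.round(r[0],1),np.round(r[1],1),round(r[2],1)); 
                if lo==.0425 and box[2]>0:
                    w=(q-FACE); print("fixture frame x max",(w@FX).max(),"y",(w@FY).min(),(w@FY).max(), "x max by y", [((w@FX)[abs(w@FY-y)<.003]).max().round(4) for y in(-.03,-.02,-.01,0,.01,.02)])
rep(c,d,(.42,.72,.10,.36),((.03,.0425),(.0425,.0555)),230)
print("holder"); rep(c2,d2,(.45,.62,-.28,-.13),((.003,.016),(.0445,.0525),(.09,.1005),(.1005,.115)),235)
a=np.vstack([p[60:250,120:400],p2[60:250,120:400]])[:,:,::-1]; cv2.imwrite("pics/v1.png",cv2.resize(a,None,fx=1.57,fy=1.57))
E
```

```text
15.9583
(0.03, 0.0425) [ 189   98  139   37 1361] z 0.038 [667.1 217.6] [170.9  12.2] 78.6
(0.0425, 0.0555) [224 118  62  80 820] z 0.0459 [612.2 224.3] [ 59.7 100.2] 78.6
fixture frame x max 0.0005334638255545314 y -0.03424077080185282 0.025957507587127015 x max by y [np.float64(0.0002), np.float64(0.0002), np.float64(0.0002), np.float64(0.0003), np.float64(0.0004), np.float64(0.0005)]
holder
(0.003, 0.016) [ 223  179   83   56 1619] z 0.008 [ 547.  -207.1] [109.8  80.9] 83.0
(0.0445, 0.0525) [238 209  20  26 436] z 0.0485 [ 545.5 -186.5] [21.9 35.1] 83.3
(0.0445, 0.0525) [260 211  29  24 362] z 0.0484 [ 544.1 -219.2] [36.9 30. ] 82.9
(0.1005, 0.115) [259 226  14   9  98] z 0.1075 [ 556.6 -208.3] [13.9  7.3] 81.2
```

View pics/v1.png

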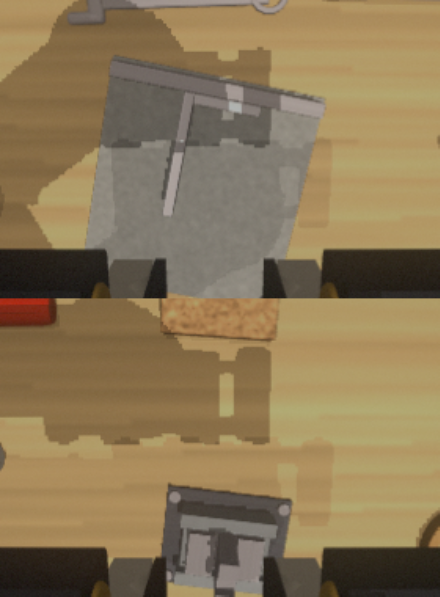

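The bracket sits flat on the fence: depth gives both ends within 0.5 mm and the yaw within 0.4°. Next is the block, starting with IK and clearance checks against the loose block.

```bash
cat >> k.py <<'E'
from scipy.spatial.transform import Rotation as Ro
HC=np.array([.5425,-.2067,0]); PIV=HC+[0,0,.0215]; RB=down(-96.95); HT=.069
def tilt(th,dz=0): # +th leans to holder +y
    R=Ro.from_rotvec(-th*HX).as_matrix(); return PIV+R@np.array([0,0,HT-.0215])+[0,0,dz], R@RB
E
python3 - <<'E'
from k import *
z=np.load("top0.npz"); c=cam("top"); V,U=np.mgrid[:384,:512]; X=depthpts(c,np.c_[U.ravel(),V.ravel()],z["d"].ravel())
for b in((.42,.51,-.14,-.05),(.40,.47,-.24,-.17)):
    m=(X[:,0]>b[0])&(X[:,0]<b[1])&(X[:,1]>b[2])&(X[:,1]<b[3])&(X[:,2]>.02); q=X[m]; print(q.min(0).round(3),q.max(0).round(3))
for th in(-.37,-.2,0,.2,.37): print(th,robot.ik(*tilt(th)))
robot.move_gripper(.55)
p,R=tilt(0); robot.goto(p+[0,0,.1],R); robot.servo_line(p,speed=.12)
robot.dwell(.2); f0=robot.read_force(); robot.move_gripper(0); robot.dwell(.2)
print("grip mm",robot.read_grip_width()*88,robot.read_force()-f0,robot.read_position()-p,robot.read_t())
snap("scene","s2")
a=cv2.imread("pics/s2.png")[70:250,150:350]; cv2.imwrite("pics/s2c.png",cv2.resize(a,None,fx=3,fy=3))
E
```

```text
[ 0.439 -0.111  0.02 ] [ 0.48  -0.061  0.138]
[ 0.417 -0.217  0.022] [ 0.442 -0.194  0.077]
-0.37 [-18.37890051  26.28542835  -7.27849975 -23.46592489 -62.88709731
 113.42525239]
-0.2 [-10.76611327  22.84449825 -13.90692266 -14.03176144 -54.84270071
 102.08258759]
0 [ -1.56569816  20.30030036 -22.66885877   0.         -47.03084087
  84.61569816]
0.2 [  6.42440642  19.64187557 -31.51821434  16.54957094 -42.73039751
  64.05044199]
0.37 [ 11.60765791  20.69944877 -37.53043277  30.21209759 -42.94236076
  47.11013456]
grip mm 13.90473713626358 [0.22503644 1.75925087 0.53207751] [-2.62395525e-05  4.95656726e-05 -1.38038250e-05] 19.2333
```

View pics/s2c.png

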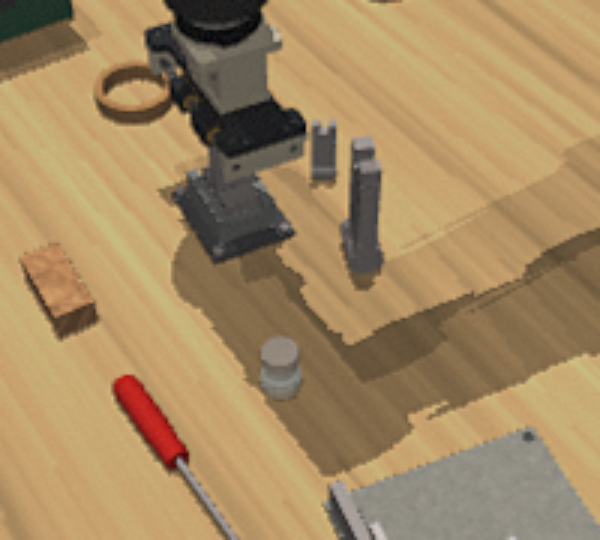

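The block is gripped at 13.9 mm and the tall look-alike is clear of the gripper body. Now I rock it, watching force.

```bash
python3 - <<'E'
from k import *
f0=robot.read_force(); th=0
def to(t):
    global th
    n=max(1,int(np.ceil(abs(t-th)/.05)))
    for a in np.linspace(th,t,n+1)[1:]:
        p,R=tilt(a); robot.servo_line(p,ori=R,speed=.03)
        f=robot.read_force()-f0; print(round(a,2),"HX,HY,Z",(f@HX).round(1),(f@HY).round(1),f[2].round(1),"err mm",((robot.read_position()-p)*1e3).round(1),round(robot.read_grip_width()*88,1))
        if np.linalg.norm(f)>60: print("STOP"); break
    th=a
to(.35); to(0); to(-.35); snap("scene","s3"); to(0); print(robot.read_t(),robot.read_force()-f0)
a=cv2.imread("pics/s3.png")[70:170,180:300]; cv2.imwrite("pics/s3c.png",cv2.resize(a,None,fx=4,fy=4))
E
```

```text
0.05 HX,HY,Z 0.8 -1.8 1.4 err mm [0.1 0.2 0.2] 13.8
0.1 HX,HY,Z 3.1 -9.2 0.8 err mm [ 0.2 -0.7  0.4] 14.0
0.15 HX,HY,Z 3.8 -14.1 1.2 err mm [-0.  -1.6  0.7] 14.0
0.2 HX,HY,Z 4.2 -14.6 3.2 err mm [-0.  -1.7  0.9] 13.6
0.25 HX,HY,Z 3.6 -13.7 4.6 err mm [ 0.  -1.7  1.1] 14.1
0.3 HX,HY,Z 4.6 -13.9 5.5 err mm [-0.  -1.7  1.2] 14.1
0.35 HX,HY,Z 3.6 -12.8 6.5 err mm [-0.  -1.8  1.2] 13.9
0.3 HX,HY,Z -1.2 -0.6 7.8 err mm [ 0.  -1.   0.8] 14.2
0.25 HX,HY,Z -2.3 1.6 8.5 err mm [ 0.1 -0.6  0.7] 13.8
0.2 HX,HY,Z -2.6 2.2 8.5 err mm [ 0.1 -0.3  0.6] 14.0
0.15 HX,HY,Z -2.4 3.6 7.8 err mm [ 0.2 -0.1  0.5] 14.5
0.1 HX,HY,Z -0.8 3.0 6.9 err mm [ 0.2 -0.1  0.3] 13.8
0.05 HX,HY,Z -1.5 3.2 5.2 err mm [ 0.2 -0.   0.1] 14.1
0.0 HX,HY,Z 0.1 2.7 3.3 err mm [ 0.1 -0.1 -0. ] 14.0
-0.05 HX,HY,Z -0.2 2.3 5.7 err mm [ 0.2 -0.1  0.1] 14.1
-0.1 HX,HY,Z -0.2 2.5 7.7 err mm [0.2 0.  0.3] 13.9
-0.15 HX,HY,Z -1.5 5.5 10.2 err mm [0.3 0.6 0.5] 14.0
-0.2 HX,HY,Z -0.6 5.7 11.7 err mm [0.3 0.6 0.7] 13.9
-0.25 HX,HY,Z -0.4 4.9 11.5 err mm [0.3 0.6 0.8] 13.8
-0.3 HX,HY,Z -0.3 5.0 13.1 err mm [0.3 0.6 0.8] 13.7
-0.35 HX,HY,Z -0.6 4.8 11.8 err mm [0.3 0.5 0.8] 14.0
-0.3 HX,HY,Z 0.6 0.9 7.2 err mm [0.8 0.4 0.8] 13.8
-0.25 HX,HY,Z 2.8 -0.4 6.6 err mm [1.1 0.5 0.7] 13.7
-0.2 HX,HY,Z 2.4 -0.7 5.8 err mm [1.2 0.4 0.6] 14.1
-0.15 HX,HY,Z 4.1 -1.7 6.2 err mm [1.  0.1 0.5] 14.0
-0.1 HX,HY,Z 2.9 -2.0 4.8 err mm [ 0.7 -0.2  0.3] 14.2
-0.05 HX,HY,Z 3.0 -2.4 4.4 err mm [ 0.3 -0.2  0.1] 13.9
0.0 HX,HY,Z 2.6 -3.0 4.2 err mm [-0.1 -0.2 -0. ] 13.8
26.3333 [ 2.21276212 -3.28163795  4.16494551]
```

View pics/s3c.png

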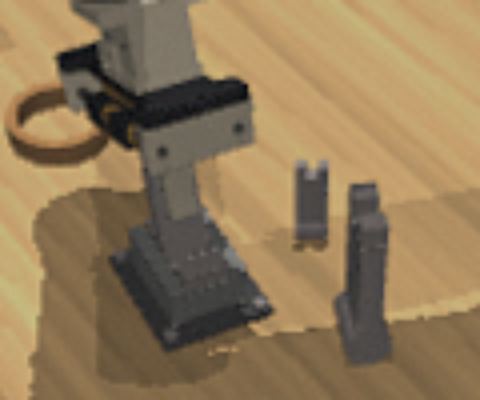

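The block tilts with the gripper and the jaw forces look as expected. I'll make one slightly wider rock for margin, then lift gently with a force guard.

```bash
python3 - <<'E'
from k import *
th=0; f0=robot.read_force(); fm=0
def to(t):
    global th
    for a in np.linspace(th,t,5)[1:]:
        p,R=tilt(a); robot.servo_line(p,ori=R,speed=.05)
    th=t; f=robot.read_force(); print(t,(f@HY).round(1),f[2].round(1),((robot.read_position()-p)*1e3).round(1))
to(.39); to(0); to(-.39); to(0)
robot.dwell(.2); f0=robot.read_force(); p,R=tilt(0)
for k in range(1,26):
    robot.servo_line(p+[0,0,.0025*k],ori=R,speed=.04); f=robot.read_force()-f0
    if k<14: print(k*2.5,f.round(1))
    if f[2]<-15: print("STOP"); break
print(robot.read_t(),robot.read_position(),robot.read_grip_width()*88)
snap("scene","s4"); snap("top","t4")
a=cv2.imread("pics/s4.png")[60:300,150:380]; cv2.imwrite("pics/s4c.png",cv2.resize(a,None,fx=2.4,fy=2.4))
E
```

```text
0.39 -10.2 8.7 [-0.3 -1.7  1. ]
0 4.2 9.1 [-0.5 -0.6 -0.1]
-0.39 4.3 12.3 [0.3 0.  0.6]
0 -1.3 4.6 [-0.2 -0.2 -0.3]
2.5 [-1.9 -0.5 -8.8]
5.0 [-2.1 -0.9 -7.7]
7.5 [-1.6 -1.8 -8.8]
10.0 [-2.7  0.2 -9.3]
12.5 [-1.7 -0.5 -9.1]
15.0 [-1.3 -1.4 -9.8]
17.5 [-1.8 -1.1 -9. ]
20.0 [-2.1 -1.6 -8.9]
22.5 [ -1.9  -1.9 -10.1]
25.0 [-1.7 -0.6 -8.8]
27.5 [-1.7 -0.9 -8.4]
30.0 [-2.1 -1.2 -8.6]
32.5 [-1.9 -0.9 -8.1]
37.1833 [ 0.54265896 -0.20671344  0.13170512] 13.862314128053374
```

View pics/s4c.png

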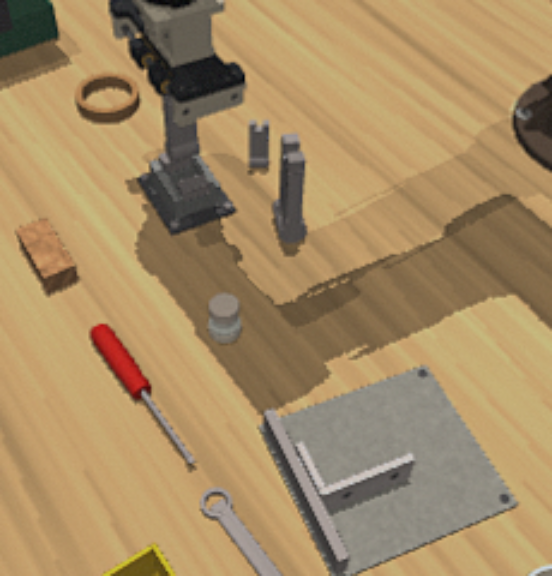

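The picture shows the block held above the holder and the bracket on the fence. I'll check the foot's height and tilt from the scene depth, in case the block slipped.

```bash
python3 - <<'E'
from k import *
V,U=np.mgrid[:384,:512]; uv=np.c_[U.ravel(),V.ravel()]
c,p,d=load("s4"); X=depthpts(c,uv,d.ravel()); w=X-HC
m=(abs(w@HX)<.021)&(abs(w@HY)<.0155)&(w[:,2]>.03)&(w[:,2]<.13)
for lo in np.arange(.03,.13,.005):
    q=w[m&(w[:,2]>=lo)&(w[:,2]<lo+.005)]
    if len(q): print(lo.round(3),len(q),"HX",(q@HX).min().round(4),(q@HX).max().round(4),"HY",(q@HY).min().round(4),(q@HY).max().round(4))
print(robot.read_force(),robot.read_qvel().max())
E
```

```text
0.03 4 HX -0.018 0.006 HY -0.0135 -0.0001
0.035 5 HX -0.0184 0.0186 HY -0.0142 0.001
0.04 17 HX -0.0209 0.0177 HY -0.0154 0.011
0.045 6 HX -0.0208 0.0177 HY -0.0152 0.0023
0.07 4 HX -0.0062 0.0199 HY -0.0003 0.009
0.075 9 HX -0.0116 0.0203 HY -0.0048 0.0143
0.08 12 HX -0.0114 0.0208 HY -0.0088 0.0148
0.085 20 HX -0.0153 0.0201 HY -0.011 0.0154
0.09 31 HX -0.0128 0.0199 HY -0.0008 0.0154
0.095 18 HX -0.0146 0.02 HY 0.0003 0.0137
0.1 17 HX -0.0154 0.0199 HY -0.0015 0.0111
0.105 19 HX -0.0155 0.0197 HY 0.0064 0.0121
0.11 18 HX -0.0145 0.0205 HY -0.0027 0.0115
0.115 19 HX -0.0142 0.0201 HY -0.0032 0.0113
0.12 12 HX -0.015 0.0196 HY -0.004 0.011
0.125 7 HX 0.0124 0.0205 HY -0.0021 0.0092
[ 0.33889443  0.06691326 -2.27577967] 0.04560743909689619
```

The foot's underside is at about 71 mm, upright and centred, with an empty gap of about 20 mm above the jaws. Handing in.

```bash
python3 -c "
from h import *
robot.dwell(.3); print(robot.read_t(),robot.read_qvel().round(2),robot.read_grip_width()*88); robot.job_done()"
```

```text
37.5833 [-0.14  0.05  0.08  0.01 -0.08 -0.01] 14.50095294398153
the job is handed in; nothing more can be done
```

The job is handed in at 37.6 s of the 61 s allowed, with both parts done as far as my checks show. No verdict is reported.

- **Bracket:** I gripped the long leg, turned it about 76° (it started out of square), pressed it to the fence with about 12 N and let go. Wrist depth then showed the short leg within about 0.5 mm of the fence along its length and square within about 0.4°. The last scene picture still shows it standing there.
- **Block:** I gripped it near the top and rocked it to ±0.35 rad, then ±0.39 rad, with side forces of at most about 15 N. It then lifted straight up without snagging. In the last depth check it was upright, centred over the holder, its underside at about 71 mm and some 20 mm clear of the jaws. It was still gripped, reading 13.9 to 14.5 mm.
- **Not checked:** I never measured the jaw travel. I inferred it from the tilt and from the foot lifting out with about 9 N of steady force change. I also didn't measure the bystanders at the end; those in the last picture look undisturbed, but the cup and brush are almost wholly outside it.

No check failed or disagreed.

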